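Feel for the open air valve and release its key

TASK

One of the four push-button valves on the airbrush manifold has been left open, its key latched down. Starting at the regulator end, tap each of the four keys in turn lightly with the fingertips to feel which one is latched, without working any of them; then press that one fully down and let go, so that it springs back up and all four keys stand up. Grasp nothing, leave everything else on the table where it stands, and finish clear of the manifold.

Things in the scene. Friction and masses are not known exactly. Their poses are not given: they have to be found in the camera images.
- manifold: Air manifold fixed to the table: aluminium bar 40 x 225 mm, 42 mm high, with four grey valves in a row, 70 mm high, a key on each, 45 mm apart. At its +y end the regulator with gauge and round black knob, 47 mm wide, 104 mm high, 150 mm from the origin. Couplers stick out 47 mm to -x, 26 mm high. Origin on the table under the middle of the key row; y along the row to the regulator, z up.
- station1 (a point): Fixed point on the manifold: place 1 of the key row counted from the regulator (the key next to the regulator), on the axis of the key there, 90 mm above the table, where the top face of a key that is up lies (it does not move with the key).
- station2 (a point): Fixed point on the manifold: place 2 of the key row counted from the regulator, on the axis of the key there, 90 mm above the table, where the top face of a key that is up lies (it does not move with the key).
- station3 (a point): Fixed point on the manifold: place 3 of the key row counted from the regulator, on the axis of the key there, 90 mm above the table, where the top face of a key that is up lies (it does not move with the key).
- station4 (a point): Fixed point on the manifold: place 4 of the key row counted from the regulator (the far end), on the axis of the key there, 90 mm above the table, where the top face of a key that is up lies (it does not move with the key).
- key_a: One of four identical square black keys on the valves, cap 26 x 26 x 8 mm; its place in the row is random. Origin at the centre of its flat top face, z up; it moves straight down. Up: top 90 mm above the table; latched: rests 4 to 4.5 mm lower; bottom of travel: 8 mm below up.
- key_b: Identical to key_a, same origin. Springs: an up key starts to yield at 2.5 N and gains 0.75 N per mm (4 N pushes it 2 mm down), and comes up again when let go; 6 mm down (7 N) it begins to open its valve, which must not happen. A latched key stays put, within half a mm, up to about 5 N.
- key_c: Identical to key_a, same origin. The latched key, pressed to the bottom of its travel (8 mm below up, about 9 N), loses its catch and springs up when let go; a tap under 5 N does not free it.
- key_d: Identical to key_a, same origin.
- dropper: Bystander: white dropper bottle, 34 mm diameter, 102 mm high, on the far side of the manifold. Origin at its underside.
- jar: Bystander: lidded paint jar, 54 mm diameter, 48 mm high, on the robot's side of the manifold. Origin at its underside.
- cup: Bystander: steel mixing cup, 56 mm rim, 42 mm high, on the robot's side of the manifold. Origin at its underside.
- airbrush: Bystander: airbrush lying on the far side of the manifold, 150 mm long (its x), origin on the table.
- tin: Bystander: flat metal tin 78 x 113 x 30 mm on the right of the table. Origin at its underside.
- spray_can: Bystander: spray can, 52 mm diameter, 172 mm high, on the left of the table. Origin at its underside.
- brush: Bystander: paint brush lying on the right of the table. Origin at its underside.

How it is judged:
By the outcome, as a careful person would: the job done as asked, in the order asked, and still so for the second after the job is handed in, with the robot touching nothing.
It also fails if it takes over 54 s, if anything falls off the work surface, if the arm or the gripper's body presses on something with over 40 N, if the wrist force passes 120 N, or if a joint passes its speed limit or range.

ROBOT

A 6-joint arm with a two-finger parallel gripper is mounted at the origin on the work surface. World frame = base frame: x ahead of the robot, y to its left, z up, the work surface at z = 0. Lengths are in m, angles in degrees, forces in N, time in s.
With the tool pointing down it reaches from about 0.25 to 0.725 m from the base axis. Payload 9.7 kg.
Tool frame: the origin (TCP) lies at the very end of the fingers, on their centre line; the grasp point (between the pads) lies 19 mm behind it; z points along the fingers, y is the line along which they close (so a half turn about z gives the same grasp; the last joint's range is limited). The gripper opens to 85 mm and grips with 20 to 120 N. Pads are 22 mm wide; open, the fingers measure 114 mm over their backs; the gripper's body (76 mm by 85 mm) begins 54 mm behind the grasp point. The pads swing forward as they close: fully open they stand 13 mm farther back than shut.
Start: joints at [63.369, 4.979, 10.078, 95.1, 0, 90], TCP at [0.247, 0.492, 0.231] pointing down, gripper open.
Joint ranges: [-179.16, 179.16], [-48.56, 103.87], [-65.8, 70.77], [-126.05, 130.52], [-82.76, 87.17], [-180, 180]. Speed limits (degrees/s): [127.2, 127.2, 147.25, 180, 180, 180].

INTERFACE

Orientations are given as [roll, pitch, yaw] about the fixed x, y, z axes, in that order (R = Rz(yaw) Ry(pitch) Rx(roll)).
In Python, from workcell import bot, viewer, finder gives the robot as it stands. The module is installed in compiled form; this text tells all that it offers.
- The arm moves only by the shell command python3 -m inch 'ROWS' [FORCE]. ROWS is JSON, a list that holds one entry, the list of rows, each a list of 7 numbers: the opening in per cent of the stroke, from 0 (shut) to 100 (fully open), then the shift along the tool's x, y, z in mm, then the turn, a rotation vector about the tool's x, y, z in degrees. In form: [[[grip, tx, ty, tz, ax, ay, az], ...]]. A call has 1 to 8 rows; each row shifts and turns the commanded pose from where the row before left it, along the tool's axes as they then stand; what a row does not reach is not made up. A row lasts 1/8 s, in which the tool goes at most 62.5 mm and 10.7 degrees, less where a joint would pass 70% of its speed; a pose out of reach is approached as far as the arm can. A call with a gripper value outside its range is refused whole. The fingers move at their own pace and stop on an object; FORCE is the grip in N (left out, the last holds). Time passes only in rows, so rows that do not move let the fingers close. It gives the time, the measured TCP pose, the force, the opening and the grip force at its end, in the units of the state.
- bot.get_obs(): the state, without advancing time (a new reading comes with each control period).
- viewer.camera(name): name is "side" or "top"; returns a dict with "pixels" (384x512x3 uint8, red, green, blue), "vfov" (degrees; the focal length in pixels is half the picture's height over the tangent of half this angle, whatever the lens; pixels are square), "cx", "cy" (the principal point, pixels), "R" (3x3) and "t" (3): a world point X has camera coordinates R X + t. Camera axes: x right, y down, z forward; pixel columns grow to the right and rows downward; lengths in m; the calibration is good to about 2 mm. A picture is of the moment at which its call begins. There is no depth.
- bot.job_done(): hands the job in; it is judged then, once.
Trained networks look in the newest picture that a camera, given by its name, has taken for a name from the list of things; names that differ only in an ending like _2 or _b are one class to them, and where a whole thing is asked for, a point or a joint stands for the part that bears it (a point fixed in the world has none). Each returns a list of dicts, best first, with "conf" (0 to 1); they miss things now and then, are a little off and sometimes report something else, mostly with a low value. They report only what shows in the picture. A call takes as long as a camera call.
- finder.outline_of(camera, thing): "pixels" (384x512 bool, what is visible of it) and "extent" ([centre column, centre row, width, height] in pixels, round what is visible of it).
- finder.mark_of(camera, thing): "position" ([column, row] in pixels: a listed point, or the origin of a listed thing).
The state is a dict: "time": time; "q": joint angles; "qd": joint speeds; "joint_efforts": joint torques, N m; "ee_pos": TCP position; "tcp_rot": TCP orientation; "wrist_force": force on the tool from outside, world axes, zero at the start; "torque": the same for the moment, N m; "opening": finger opening in m; "grasp_force": force on a finger pad.
Only numpy, scipy, OpenCV 4.12 (cv2) and the standard library are available. Lean on these libraries where they do the work, as an engineer would, in place of code of your own. Each camera call takes 0.05 s, during which the arm holds its last target. There are 200 camera calls.

## Working session

There is one attempt and no reset: what is moved stays moved. The work goes in short steps, Python scripts to look and compute and a shell command to move; the robot and the scene stay as the last step left them, time stands still between calls to the robot, and variables do not carry over. Pictures are saved under pics/ and viewed, at most 10 in all, crops included, and the job is handed in when it is done.

```bash
mkdir -p pics
cat > h.py <<'E'
import numpy as np, cv2
from workcell import bot, viewer, finder
def K(c):
    f=192/np.tan(np.radians(c['vfov'])/2); return f
def ray(c,p):
    f=K(c); d=np.array([(p[0]-c['cx'])/f,(p[1]-c['cy'])/f,1.]); R=np.array(c['R']); t=np.array(c['t'])
    return -R.T@t, R.T@d
def at_z(c,p,z):
    o,d=ray(c,p); return o+d*(z-o[2])/d[2]
E
python3 - <<'E'
from h import *
ims=[]
for n in ('side','top'):
    c=viewer.camera(n); ims.append(cv2.cvtColor(c['pixels'],cv2.COLOR_RGB2BGR))
    print(n,c['vfov'],-np.array(c['R']).T@np.array(c['t']))
    for s,z in (('station1',.09),('station2',.09),('station3',.09),('station4',.09),('key_a',.09),('manifold',0)):
        for m in finder.mark_of(n,s)[:5]: print(s,round(m['conf'],2),np.round(m['position'],1),np.round(at_z(c,m['position'],z),4))
    cv2.imwrite(f'pics/{n}0.png',ims[-1])
print(bot.get_obs())
E
```

```text
side 43.996411187366256 [ 1.37217747 -0.8845429   1.00565202]
station1 0.96 [288.5 195.2] [0.6229 0.0253 0.09  ]
station2 0.96 [288.5 195.2] [0.6229 0.0253 0.09  ]
station3 0.96 [288.5 195.2] [0.6229 0.0253 0.09  ]
station4 0.96 [288.5 195.2] [0.6229 0.0253 0.09  ]
key_a 0.53 [296.8 177.5] [0.5824 0.1159 0.09  ]
key_a 0.48 [291.7 187. ] [0.603  0.0648 0.09  ]
key_a 0.44 [288.7 194.3] [0.6204 0.0292 0.09  ]
key_a 0.37 [285.9 203.7] [ 0.6442 -0.0124  0.09  ]
manifold 0.87 [289.5 212.7] [0.612  0.0452 0.    ]
top 42.34679064859726 [ 0.42431493 -0.02302777  1.56630349]
station1 0.72 [243.1 157. ] [0.6209 0.0392 0.09  ]
station1 0.69 [214.1 172.9] [0.5754 0.1273 0.09  ]
station1 0.6 [226.4 162.6] [0.6054 0.0897 0.09  ]
station1 0.56 [256.  151.1] [6.376e-01 1.000e-04 9.000e-02]
station1 0.27 [233.6 208. ] [0.4687 0.0712 0.09  ]
station2 0.72 [243.1 157. ] [0.6209 0.0392 0.09  ]
station2 0.69 [214.1 172.9] [0.5754 0.1273 0.09  ]
station2 0.6 [226.4 162.6] [0.6054 0.0897 0.09  ]
station2 0.56 [256.  151.1] [6.376e-01 1.000e-04 9.000e-02]
station2 0.27 [233.6 208. ] [0.4687 0.0712 0.09  ]
st
[... 737 characters left out ...]
185.4] [ 0.5328 -0.0552  0.09  ]
{'time': 0.7, 'q': array([ 6.33694046e+01,  4.97557896e+00,  1.00774048e+01,  9.50994557e+01,
       -6.23329105e-04,  8.99996040e+01]), 'qd': array([ 0.01587668, -0.08240076,  0.05672213,  0.00126979, -0.03114398,
       -0.02488642]), 'joint_efforts': array([ 2.67827618e-04, -5.19950473e+01,  4.64798677e+01,  7.03499354e-04,
        7.62713694e-05, -9.24348086e-06]), 'ee_pos': array([0.24652742, 0.49164106, 0.23130877]), 'tcp_rot': array([1.79997630e+02, 6.23345486e-04, 1.53369801e+02]), 'wrist_force': array([-0.63095964,  0.1350481 ,  0.32936272]), 'torque': array([ 0.01144807,  0.01112127, -0.0096443 ]), 'grasp_force': 0.0, 'opening': 0.08556035648055291}
```

View pics/side0.png

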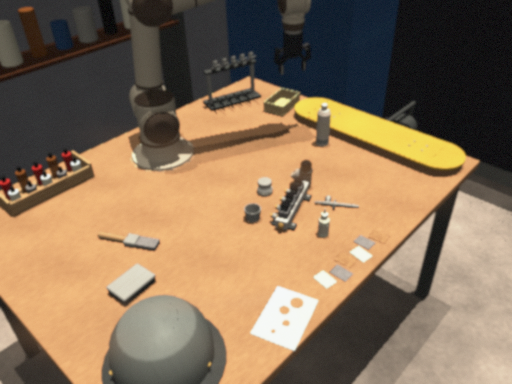

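View pics/top0.png

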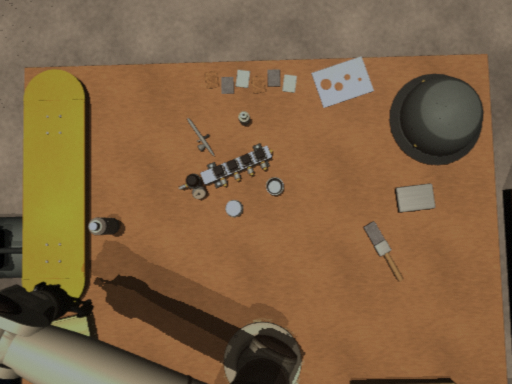

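The side picture shows the manifold around (292,195), with the regulator at its upper end (305,170). In the top picture it runs from the regulator (192,181) to the far end (268,153). The jar is at (234,208), the cup at (275,186), the dropper at (244,118) and the airbrush at (200,135). I'll fit the manifold pose and check it on enlarged crops.

```bash
cat > fit.py <<'E'
from h import *
from scipy.optimize import least_squares
from itertools import permutations
C={n:viewer.camera(n) for n in('side','top')}
def proj(c,X):
    q=np.array(c['R'])@X+np.array(c['t']); f=K(c); return np.array([c['cx']+f*q[0]/q[2],c['cy']+f*q[1]/q[2]])
obs={n:[m['position'] for m in finder.mark_of(n,'key_a')[:4]] for n in C}
obs['side'].sort(key=lambda p:p[1]); obs['top'].sort(key=lambda p:p[0])
L=[67.5,22.5,-22.5,-67.5]
def P(v,y,x=0,z=.09):
    a=v[2]; return np.array([v[0]-np.sin(a)*y/1e3+np.cos(a)*x/1e3,v[1]+np.cos(a)*y/1e3+np.sin(a)*x/1e3,z])
def res(v): return np.concatenate([proj(C[n],P(v,y))-p for n in C for y,p in zip(L,obs[n])])
s=least_squares(res,[.61,.05,.3],loss='soft_l1'); v=s.x
print('pose',v[:2],np.degrees(v[2])); print(np.round(s.fun.reshape(-1,2),1))
for y in L: print(np.round(P(v,y),4))
out=[]
for n in C:
    o=cv2.cvtColor(C[n]['pixels'],cv2.COLOR_RGB2BGR); u=np.round(proj(C[n],P(v,0))).astype(int); h,w=(30,50)
    cr=cv2.resize(o[u[1]-37:u[1]+37,u[0]-50:u[0]+50],None,fx=8,fy=8,interpolation=cv2.INTER_CUBIC)
    raw=cr.copy()
    for y in L:
        k=[((proj(C[n],P(v,y+b,a))-u+[50.5,37.5])*8).astype(int) for a,b in((-13,-13),(13,-13),(13,13),(-13,13))]
        cv2.polylines(cr,[np.array(k)],1,(0,255,0),1)
    out.append(np.hstack([raw,cr])[:, :])
im=cv2.resize(np.vstack(out),(800,592),interpolation=cv2.INTER_AREA); cv2.imwrite('pics/fit.png',im)
E
python3 fit.py
```

```text
pose [0.61209538 0.05169166] 21.817900091941212
[[ 0.9  2.9]
 [-4.8  8.1]
 [-2.   1.1]
 [ 0.2 -0.3]
 [-1.8  0.4]
 [-2.2 -0.1]
 [ 1.4  1.6]
 [-0.9 -4.1]]
[0.587  0.1144 0.09  ]
[0.6037 0.0726 0.09  ]
[0.6205 0.0308 0.09  ]
[ 0.6372 -0.011   0.09  ]
```

View pics/fit.png

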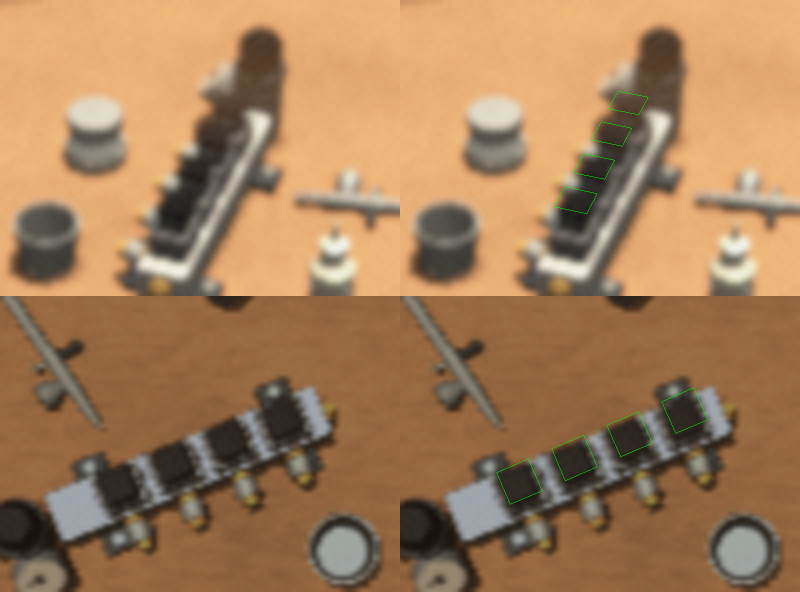

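The crops show four black key caps in a row. The green boxes sit on them in the top view to within about 4 mm. In the side view one detection was off, but the boxes still lie on the row. I'll refine once on the dark caps in the top picture.

```bash
cat > ref.py <<'E'
from h import *
from scipy.optimize import minimize
c=viewer.camera('top'); f=K(c)
g=cv2.GaussianBlur(cv2.cvtColor(c['pixels'],cv2.COLOR_RGB2GRAY),(0,0),.5).astype(np.float32)
ly=[67.5,22.5,-22.5,-67.5]; r=np.linspace(-1,1,13); A,B=[q.ravel() for q in np.meshgrid(r,r)]
def samp(v,h,y0,z=.09):
    a=v[2]; x=h*A/1e3; y=(y0+h*B)/1e3
    X=np.stack([v[0]+np.cos(a)*x-np.sin(a)*y,v[1]+np.sin(a)*x+np.cos(a)*y,np.full_like(x,z)])
    q=np.array(c['R'])@X+np.array(c['t'])[:,None]
    return cv2.remap(g,(c['cx']+f*q[0]/q[2]-.5).astype(np.float32)[None],(c['cy']+f*q[1]/q[2]-.5).astype(np.float32)[None],cv2.INTER_LINEAR).mean()
def cost(p):
    v=[p[0]/1e3,p[1]/1e3,np.radians(p[2])]
    return sum(samp(v,13,y) - samp(v,18,y)*.7 for y in ly)
best=min((minimize(cost,[612+dx,52+dy,22+da],method='Nelder-Mead',options=dict(initial_simplex=[[612+dx,52+dy,22+da],[616+dx,52+dy,22+da],[612+dx,56+dy,22+da],[612+dx,52+dy,25+da]])) for dx in(-5,3) for dy in(-6,0,6) for da in (-2,2)),key=lambda s:s.fun)
p=best.x; print(p,best.fun,cost([612,51.7,21.8])); a=np.radians(p[2])
for y in ly: print(np.round([p[0]-np.sin(a)*y,p[1]+np.cos(a)*y],1))
E
python3 ref.py
```

```text
[603.87021484  50.54210756  20.19224538] -5.701625823974609 19.273758
[580.6 113.9]
[596.1  71.7]
[611.6  29.4]
[627.2 -12.8]
```

```bash
python3 -m inch '[[[0,-47,-18.6,0,0,0,0],[0,-47,-18.6,0,0,0,0],[0,-47,-18.6,0,0,0,0],[0,-47,-18.6,0,0,0,0],[0,-47,-18.6,0,0,0,0],[0,-47,-18.6,0,0,0,0],[0,-47,-18.6,0,0,0,0],[0,-47,-18.6,0,0,0,0]]]'
python3 -m inch '[[[0,-47,-18.6,0,0,0,0],[0,-47,-18.6,0,0,0,0],[0,0,0,0,0,0,10.5],[0,0,0,0,0,0,10.5],[0,0,0,0,0,0,10.5],[0,0,0,0,0,0,10.4],[0,0,0,0,0,0,0],[0,0,0,0,0,0,0]]]'
```

```text
time: 1.95
ee_pos: [0.5169, 0.1887, 0.2314]
tcp_rot: [180.0, 0.0, 153.4]
wrist_force: [0.2, 0.4, 0.0]
opening: 0.0002
grasp_force: 0.0
time: 2.95
ee_pos: [0.5833, 0.1147, 0.2313]
tcp_rot: [-180.0, 0.0, 111.7]
wrist_force: [-0.4, -0.1, -0.1]
opening: 0.0002
grasp_force: 0.0
```

```bash
python3 -m inch '[[[0,0,0,30,0,0,0],[0,0,0,30,0,0,0],[0,0,0,30,0,0,0],[0,0,0,30,0,0,0],[0,0,0,7,0,0,0],[0,0,0,0,0,0,0]]]'
cat > look.py <<'E'
import sys
from h import *
out=[]
for n,(u,v) in (('side',(290,190)),('top',(240,162))):
    c=viewer.camera(n); o=cv2.cvtColor(c['pixels'],cv2.COLOR_RGB2BGR)
    e=bot.get_obs()['ee_pos']; q=np.array(c['R'])@e+np.array(c['t']); f=K(c); p=(c['cx']+f*q[0]/q[2],c['cy']+f*q[1]/q[2]); print(n,p)
    cr=cv2.resize(o[v-37:v+37,u-25:u+25] if 0 else o[v-50:v+50,u-33:u+33],(396,600),interpolation=cv2.INTER_CUBIC)
    cv2.drawMarker(cr,(int((p[0]-u+33)*6),int((p[1]-v+50)*6)),(0,255,0),0,14,1); out.append(cr)
cv2.imwrite(sys.argv[1],np.hstack(out))
E
python3 look.py pics/k1.png
```

```text
time: 3.7
ee_pos: [0.5833, 0.1147, 0.1047]
tcp_rot: [-180.0, -0.0, 111.5]
wrist_force: [-0.5, -0.2, 0.8]
opening: 0.0003
grasp_force: 0.0
side (np.float64(297.02746344474224), np.float64(173.96520581985368))
top (np.float64(217.6603820847181), np.float64(169.38195565329895))
```

View pics/k1.png

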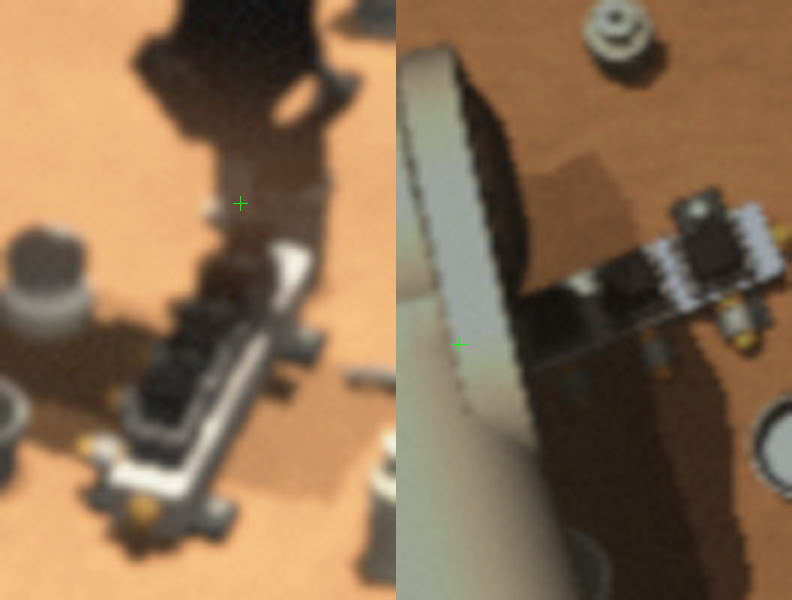

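The side view shows the shut fingertips above the key nearest the regulator, with the TCP projected at (297,174) on the row line. In the top view the arm hides keys 1 and 2. Now I'll tap key 1 in small steps.

```bash
python3 -m inch '[[[0,0,0,6,0,0,0],[0,0,0,5,0,0,0],[0,0,0,1.7,0,0,0],[0,0,0,0,0,0,0]]]'; python3 -m inch '[[[0,0,0,1.5,0,0,0],[0,0,0,0,0,0,0]]]'
```

```text
time: 4.3
ee_pos: [0.5832, 0.1147, 0.0914]
tcp_rot: [-180.0, -0.0, 111.5]
wrist_force: [-0.1, -0.1, 0.5]
opening: -0.0003
grasp_force: 0.0
time: 4.55
ee_pos: [0.5834, 0.1147, 0.0902]
tcp_rot: [180.0, 0.0, 111.5]
wrist_force: [0.6, -0.8, 0.1]
opening: -0.0004
grasp_force: 0.0
```

```bash
python3 -m inch '[[[0,0,0,1,0,0,0],[0,0,0,0,0,0,0]]]'; python3 -c "
from workcell import bot; print(bot.get_obs()['wrist_force'],bot.get_obs()['ee_pos'])"
```

```text
time: 4.8
ee_pos: [0.5834, 0.1147, 0.0893]
tcp_rot: [180.0, 0.0, 111.5]
wrist_force: [-0.9, 0.2, 2.4]
opening: -0.0001
grasp_force: 1.3
[-0.88868622  0.16739259  2.44045514] [0.58337829 0.11470271 0.08928259]
```

```bash
python3 -m inch '[[[0,0,0,1,0,0,0],[0,0,0,0,0,0,0]]]';python3 -m inch '[[[0,0,0,0,0,0,0]]]'
```

```text
time: 5.05
ee_pos: [0.5834, 0.1147, 0.0882]
tcp_rot: [180.0, 0.0, 111.5]
wrist_force: [0.1, 1.0, 3.0]
opening: -0.0001
grasp_force: 1.7
time: 5.18
ee_pos: [0.5834, 0.1147, 0.0882]
tcp_rot: [180.0, 0.0, 111.5]
wrist_force: [-0.5, -0.5, 3.6]
opening: -0.0003
grasp_force: 1.7
```

Key 1 yields at the up height, so it is up. On to key 2.

```bash
python3 -m inch '[[[0,0,0,-12,0,0,0],[0,-22.5,1,0,0,0,0],[0,-22.5,0.5,0,0,0,0],[0,0,0,7,0,0,0],[0,0,0,2.5,0,0,0],[0,0,0,0,0,0,0]]]'; python3 -m inch '[[[0,0,0,1.5,0,0,0],[0,0,0,0,0,0,0],[0,0,0,0,0,0,0]]]'
```

```text
time: 5.92
ee_pos: [0.6009, 0.0733, 0.0902]
tcp_rot: [-180.0, -0.0, 111.5]
wrist_force: [-0.6, 0.5, -0.3]
opening: -0.0002
grasp_force: 0.0
time: 6.3
ee_pos: [0.6011, 0.0736, 0.0893]
tcp_rot: [180.0, -0.0, 111.5]
wrist_force: [0.3, 0.4, 3.2]
opening: -0.0002
grasp_force: 1.3
```

```bash
python3 -m inch '[[[0,0,0,1,0,0,0],[0,0,0,0,0,0,0],[0,0,0,0,0,0,0]]]'; python3 -m inch '[[[0,0,0,-12,0,0,0],[0,-22.5,0,0,0,0,0],[0,-22.5,0,0,0,0,0],[0,0,0,7,0,0,0],[0,0,0,2.5,0,0,0],[0,0,0,0,0,0,0]]]'; python3 -m inch '[[[0,0,0,1.5,0,0,0],[0,0,0,0,0,0,0],[0,0,0,0,0,0,0]]]'
```

```text
time: 6.68
ee_pos: [0.6011, 0.0736, 0.0882]
tcp_rot: [180.0, -0.0, 111.5]
wrist_force: [-1.0, 1.6, 4.0]
opening: -0.0003
grasp_force: 1.7
time: 7.42
ee_pos: [0.6174, 0.0315, 0.0903]
tcp_rot: [-180.0, 0.0, 111.5]
wrist_force: [0.9, 0.3, 0.4]
opening: 0.0
grasp_force: 0.0
time: 7.8
ee_pos: [0.6176, 0.0318, 0.0893]
tcp_rot: [180.0, -0.0, 111.5]
wrist_force: [-1.2, 0.9, 2.6]
opening: 0.0
grasp_force: 1.3
```

Keys 2 and 3 also carry force at the up height.

```bash
python3 -m inch '[[[0,0,0,1,0,0,0],[0,0,0,0,0,0,0],[0,0,0,0,0,0,0]]]'; python3 -m inch '[[[0,0,0,-12,0,0,0],[0,-22.5,0,0,0,0,0],[0,-22.5,0,0,0,0,0],[0,0,0,7,0,0,0],[0,0,0,2.5,0,0,0],[0,0,0,0,0,0,0]]]'; python3 -m inch '[[[0,0,0,1.5,0,0,0],[0,0,0,0,0,0,0],[0,0,0,0,0,0,0]]]'
```

```text
time: 8.18
ee_pos: [0.6176, 0.0317, 0.0881]
tcp_rot: [180.0, -0.0, 111.5]
wrist_force: [-0.6, 1.9, 3.3]
opening: -0.0001
grasp_force: 1.7
time: 8.93
ee_pos: [0.6337, -0.0102, 0.0899]
tcp_rot: [-179.9, -0.0, 111.5]
wrist_force: [0.4, 0.2, 0.0]
opening: -0.0001
grasp_force: 0.0
time: 9.3
ee_pos: [0.6341, -0.0102, 0.0893]
tcp_rot: [180.0, 0.0, 111.5]
wrist_force: [0.0, -0.3, -0.2]
opening: -0.0
grasp_force: 0.0
```

No force at key 4 at the up height. I'll feel lower in small steps to make contact lightly.

```bash
python3 -m inch '[[[0,0,0,1.5,0,0,0],[0,0,0,0,0,0,0]]]'; python3 -m inch '[[[0,0,0,1,0,0,0],[0,0,0,0,0,0,0]]]';  python3 -m inch '[[[0,0,0,0.6,0,0,0],[0,0,0,0,0,0,0]]]'
```

```text
time: 9.55
ee_pos: [0.634, -0.0104, 0.0874]
tcp_rot: [-180.0, -0.0, 111.5]
wrist_force: [0.5, 0.1, 0.5]
opening: 0.0003
grasp_force: 0.0
time: 9.8
ee_pos: [0.6341, -0.0104, 0.0865]
tcp_rot: [-180.0, -0.0, 111.5]
wrist_force: [-0.2, -0.0, 0.6]
opening: -0.0001
grasp_force: 0.0
time: 10.05
ee_pos: [0.6341, -0.0104, 0.0862]
tcp_rot: [180.0, 0.0, 111.5]
wrist_force: [-1.1, 0.7, 1.7]
opening: 0.0002
grasp_force: 0.9
```

```bash
python3 -m inch '[[[0,0,0,0.3,0,0,0],[0,0,0,0,0,0,0]]]'
```

```text
time: 10.3
ee_pos: [0.6341, -0.0104, 0.086]
tcp_rot: [180.0, 0.0, 111.5]
wrist_force: [-2.0, -0.0, 3.7]
opening: 0.0
grasp_force: 1.9
```

Contact at 86.2 mm and stiff, so key 4 is the latched one. Lift off, then press it to the bottom.

```bash
python3 -m inch '[[[0,0,0,-10,0,0,0],[0,0,0,0,0,0,0],[0,0,0,8,0,0,0],[0,0,0,2,0,0,0],[0,0,0,2,0,0,0],[0,0,0,1,0,0,0],[0,0,0,0,0,0,0]]]'
```

```text
time: 11.18
ee_pos: [0.6342, -0.0104, 0.0832]
tcp_rot: [180.0, 0.0, 111.5]
wrist_force: [-2.1, -0.4, 7.1]
opening: -0.0002
grasp_force: 3.5
```

```bash
python3 -m inch '[[[0,0,0,1,0,0,0],[0,0,0,0,0,0,0]]]'
```

```text
time: 11.42
ee_pos: [0.6342, -0.0104, 0.0824]
tcp_rot: [180.0, 0.0, 111.5]
wrist_force: [-1.3, 0.1, 7.2]
opening: 0.0
grasp_force: 3.9
```

```bash
python3 -m inch '[[[0,0,0,0.7,0,0,0],[0,0,0,0,0,0,0]]]'; python3 -m inch '[[[0,0,0,0.5,0,0,0],[0,0,0,0,0,0,0]]]'
```

```text
time: 11.68
ee_pos: [0.6342, -0.0104, 0.0821]
tcp_rot: [179.9, 0.0, 111.5]
wrist_force: [-2.9, 1.0, 9.7]
opening: 0.0001
grasp_force: 4.8
time: 11.92
ee_pos: [0.6342, -0.0104, 0.082]
tcp_rot: [179.9, 0.0, 111.5]
wrist_force: [-4.1, 1.5, 12.2]
opening: 0.0001
grasp_force: 6.2
```

The key is on the stop at 82 mm. I'll let up gradually and check that it follows the fingers.

```bash
python3 -m inch '[[[0,0,0,-3,0,0,0],[0,0,0,-3.5,0,0,0],[0,0,0,0,0,0,0],[0,0,0,0,0,0,0]]]'
```

```text
time: 12.42
ee_pos: [0.6342, -0.0104, 0.0869]
tcp_rot: [180.0, 0.0, 111.5]
wrist_force: [0.1, -0.2, 4.0]
opening: -0.0001
grasp_force: 2.2
```

```bash
python3 -m inch '[[[0,0,0,-1.5,0,0,0],[0,0,0,0,0,0,0]]]'; python3 -m inch '[[[0,0,0,-25,0,0,0],[0,0,0,-40,0,0,0],[0,0,0,-40,0,0,0],[0,0,0,-40,0,0,0],[0,0,-50,0,0,0,0],[0,0,-50,0,0,0,0],[0,0,-50,0,0,0,0],[0,0,0,0,0,0,0]]]'; python3 -m inch '[[[0,-50,0,0,0,0,0],[0,-50,0,0,0,0,0],[0,-50,0,0,0,0,0],[0,-50,0,0,0,0,0],[0,0,0,0,0,0,0],[0,0,0,0,0,0,0]]]'; python3 look.py pics/end.png
```

```text
time: 12.68
ee_pos: [0.6341, -0.0104, 0.0884]
tcp_rot: [-180.0, -0.0, 111.5]
wrist_force: [0.3, 0.1, 3.5]
opening: -0.0
grasp_force: 1.6
time: 13.68
ee_pos: [0.492, -0.0661, 0.2337]
tcp_rot: [-180.0, 0.0, 111.4]
wrist_force: [0.8, 0.4, 0.7]
opening: 0.0004
grasp_force: 0.0
time: 14.42
ee_pos: [0.5679, -0.2511, 0.2325]
tcp_rot: [-179.9, -0.1, 111.5]
wrist_force: [-0.5, -0.1, 0.5]
opening: 0.0
grasp_force: 0.0
side (np.float64(207.1544807275931), np.float64(192.3804400103192))
top (np.float64(348.4673979717836), np.float64(166.5927585965363))
```

View pics/end.png

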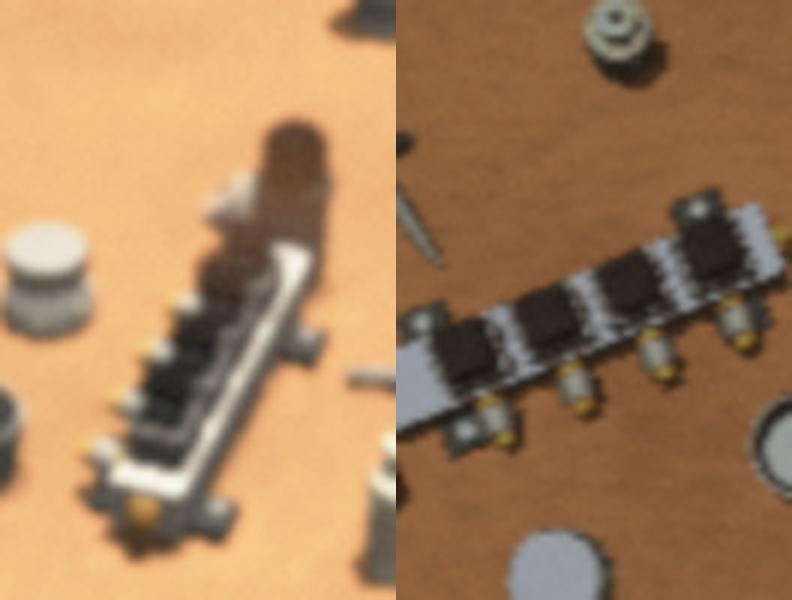

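The final picture shows the manifold clear of the arm, with the jar, cup, dropper and airbrush where they stood. Key 4 followed the fingers up to 88.4 mm at 3.5 N, well above its latched height.

```bash
python3 -c "
from workcell import bot; print(bot.job_done())"
```

```text
the job is handed in; nothing more can be done
None
```

The latched key was number 4, at the far end from the regulator: after tapping all four lightly in order I pressed it to the bottom, it sprang back up, and I handed the job in at about 14.5 s with the arm clear and all four keys up.

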